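# Pack two flat cases for transit

## Task

Get the plywood transit tray ready for the courier: draw each of the two flat cases towards you until it lies against the tray's front wall, then stand behind each case the packing block that fills the space left in its lane, upright and right down on the tray's floor, so that neither case can shift. The three blocks differ in thickness and one is left over; a block that leaves a finger's width of play is the wrong one. Do not push about the other things on the bench.

Things in the scene. Friction and masses are not known exactly. Their poses are not given: they have to be found in the camera images.
- tray: open plywood tray screwed to the bench, 195 (x) by 214 (y) by 32 mm high. Origin: centre of its underside; x points to its rear wall (away from the robot, up to 0.2 rad askew), z up. Floor 8 mm thick, walls 24 mm over the floor, outer walls 10 mm thick. Inside faces: front wall at x = -87.5 mm, rear wall at x = +87.5 mm. A middle wall 8 mm thick along x parts it into two lanes
- lane_left (a point): middle of the floor of the tray's left lane (tray x = 0, y = +50.5 mm, z = 8 mm); the lane is 93 mm wide and 175 mm long, axes as the tray's. With a case against the front wall, the space behind it is 3 mm longer than the block that belongs there: 33 mm behind the long case, 51 mm behind the short one, whichever lane it lies in
- lane_right (a point): middle of the floor of the tray's right lane (tray x = 0, y = -50.5 mm, z = 8 mm), just like the left one
- case_long_centre (a point): flat closed dark blue plastic case, grippy ribbed lid, 142 (x) by 90 (y) by 22 mm thick, about 0.25 kg, in either lane of the tray, at first 1 to 6 mm from the rear wall. This point is its centre, 11 mm over its underside; axes as the tray's. Too wide to grasp, 1.5 mm from the lane's walls; it slides easily on the slick liner (friction about 0.2): a shut fingertip pressed on the lid with 5 to 15 N draws it along
- case_short_centre (a point): flat closed dark green plastic case, grippy ribbed lid, 124 (x) by 90 (y) by 22 mm thick, about 0.25 kg, in either lane of the tray, at first 1 to 6 mm from the rear wall. This point is its centre, 11 mm over its underside; axes as the tray's. Too wide to grasp, 1.5 mm from the lane's walls; it slides easily on the slick liner (friction about 0.2): a shut fingertip pressed on the lid with 5 to 15 N draws it along
- block_a_centre (a point): packing block of plain beech, cork on top; 80 mm wide (its y), 60 mm tall, bottom edges rounded 5 mm, about 0.12 kg. This point is its centre, 30 mm above its underside. Its thickness (its x) is 30, 39 or 48 mm: the three blocks are all different and which is which is not told (gauge it between the fingers or look)
- block_b_centre (a point): packing block of plain beech, cork on top; 80 mm wide (its y), 60 mm tall, bottom edges rounded 5 mm, about 0.12 kg. This point is its centre, 30 mm above its underside. Its thickness (its x) is 30, 39 or 48 mm: the three blocks are all different and which is which is not told (gauge it between the fingers or look)
- block_c_centre (a point): packing block of plain beech, cork on top; 80 mm wide (its y), 60 mm tall, bottom edges rounded 5 mm, about 0.12 kg. This point is its centre, 30 mm above its underside. Its thickness (its x) is 30, 39 or 48 mm: the three blocks are all different and which is which is not told (gauge it between the fingers or look)
- roll_of_tape: bystander: roll of black tape lying flat, 55 mm across, 19 mm high, origin at its underside's centre
- pressure_gauge: bystander: round dial gauge lying face up, 105 (x) by 68 by 32 mm, origin at its underside's centre
- hex_keys: bystander: red folding hex key set, 30 by 92 (y) by 20 mm, lying near the bench's front edge, origin at its underside's centre
- spanner: bystander: steel spanner, 30 by 141 (y) by 6 mm, lying in front of the tray, origin at its underside's centre
Things that resemble listed ones, but are neither listed nor needed, are in the scene too. What is shaped like the part that bears block_c_centre but blue is not meant.

How it is judged:
At the end, for the whole second after the job is handed in: Each case lies flat, its front within 4.5 mm of the tray's front wall; the 30 mm block stands behind the long case and the 48 mm block behind the short one, in the case's lane (within 20 mm sideways) before the rear wall, upright within 0.1 rad, on the floor within 2.5 mm, all at rest (x of case_long_centre in the frame of tray below -0.012 m and z of each of case_long_centre, case_short_centre in the frame of tray below 0.0215 m and z of block_c_centre in the frame of tray between 0.035 and 0.0405 m and x of block_c_centre in the frame of tray between 0.068 and 0.0775 m and y of block_c_centre in the frame of case_long_centre between -0.02 and 0.02 m and angle between each of block_c_centre, block_b_centre's own z axis and vertical below 0.1 rad and x of case_short_centre in the frame of tray below -0.021 m and z of block_b_centre in the frame of tray between 0.035 and 0.0405 m and x of block_b_centre in the frame of tray between 0.059 and 0.0775 m and y of block_b_centre in the frame of case_short_centre between -0.02 and 0.02 m); the robot touches nothing.
It fails at once if a bystander (roll of tape, gauge, spanner, hex key set) is pushed more than 30 mm (distance of any of roll_of_tape, pressure_gauge, spanner, hex_keys from where it was at the start of the episode above 0.03 m).
It also fails if it takes over 72 s, if anything falls off the work surface, if the arm or the gripper's body presses on something with over 40 N, if the wrist force passes 120 N, or if a joint passes its speed limit or range.

## Robot

A 6-joint arm with a two-finger parallel gripper is mounted at the origin on a cart in front of the work surface, level with it; the furniture and walls round the work are solid. World frame = base frame: x ahead of the robot, y to its left, z up, the work surface at z = 0. Lengths are in m, angles in rad, forces in N, time in s.
With the tool pointing down it reaches from about 0.25 to 0.8 m from the base axis. Payload 8.5 kg.
Tool frame: the origin (TCP) lies where the fingers leave the gripper's body, on its centre line; the fingertips stand 73 mm ahead of it and the grasp point (between the pads) lies 54 mm ahead of it; x points along the fingers, z is the direction in which the jaws open and shut, and the axes are right-handed (so a half turn about x gives the same grasp; the last joint's range is limited). The gripper opens to 85 mm and grips with 20 to 120 N. Pads are 22 mm wide; open, the fingers measure 114 mm over their backs; the gripper's body (76 mm by 85 mm) begins 54 mm behind the grasp point. The pads swing forward as they close: fully open they stand 13 mm farther back than shut.
Start: joints at [-1.329, 0.238, -0.013, 1.319, 0, 1.571], TCP at [0.126, -0.51, 0.304] pointing down, gripper open.
Joint ranges: [-2.66, 2.66], [-1.03, 1.9], [-1.14, 1.46], [-1.82, 2.27], [-1.45, 1.34], [-3.14, 3.14]. Speed limits (rad/s): [2.22, 2.22, 2.79, 3.14, 3.14, 3.14].

## Interface

Orientations are given as a unit quaternion [x, y, z, w].
In Python, from cell import * gives the robot as it stands.
- The arm moves only by the shell command python3 -m jog 'ROWS' [OPENING]. ROWS is JSON, a list that holds one entry, the list of rows, each a list of 6 numbers: the shift along the tool's x, y, z in units of 40 mm (1.0 is 40 mm), then the turn, a rotation vector about the tool's x, y, z in units of 6 degrees (1.0 is 6 degrees). A call has 1 to 12 rows; each row shifts and turns the commanded pose from where the row before left it, along the tool's axes as they then stand; what a row does not reach is not made up. A row lasts 1/10 s, in which the tool goes at most 50 mm and 8.59 degrees, less where a joint would pass 70% of its speed; a pose out of reach is approached as far as the arm can. A call is refused whole if a number of a shift passes 1 or a number of a turn 1, either way. A call with a gripper value outside its range is refused whole. OPENING is the opening in per cent of the stroke, from 0 (shut) to 100 (fully open), set as the call begins (- or left out, the last holds). The fingers move at their own pace and stop on an object; the grip force is fixed at half the most. Time passes only in rows, so rows that do not move let the fingers close. It gives the time, the measured TCP pose, the force and the opening at its end, in the units of the state.
- get_state(): the state, without advancing time (a new reading comes with each control period).
- camera(name): name is "side" or "top"; returns a dict with "img" (400x640x3 uint8, blue, green, red), "fx", "fy", "cx", "cy" (pixels), "distortion" ([k1, k2, p1, p2, k3] as OpenCV has them; the pictures are not rectified), "xyz" and "rotation" of the camera in the world. Camera axes: x right, y down, z forward; pixel columns grow to the right and rows downward; lengths in m; the calibration is good to about 2 mm. A picture is of the moment at which its call begins. There is no depth.
- hand_in(): hands the job in, once; it reports no verdict.
The state is a dict: "clock": time; "joints": joint angles; "dq": joint speeds; "joint_torque": joint torques, N m; "eef_pos": TCP position; "orientation": TCP orientation; "ft_force": force on the tool from outside, world axes, zero at the start; "wrist_torque": the same for the moment, N m; "opening": finger opening in m.
Only numpy, scipy, OpenCV 4.12 (cv2) and the standard library are available. Lean on these libraries where they do the work, as an engineer would, in place of code of your own. Each camera call takes 0.05 s, during which the arm holds its last target.

## Working session

There is one attempt and no reset: what is moved stays moved. The work goes in short steps, Python scripts to look and compute and a shell command to move; the robot and the scene stay as the last step left them, time stands still between calls to the robot, and variables do not carry over. Pictures are saved under pics/ and viewed, and the job is handed in when it is done.

```bash
ls; mkdir -p pics
python3 - <<'E'
from cell import *
import cv2
print(get_state())
for n in("top","side"):
    c=camera(n); cv2.imwrite(f"pics/{n}0.png",c["img"]); print({k:v for k,v in c.items() if k!="img"})
E
```

```text
pics
{'clock': 0.0, 'joints': array([-1.32899775e+00,  2.38772699e-01, -1.42447466e-02,  1.31920990e+00,
       -3.22140032e-05,  1.57077390e+00]), 'dq': array([ 0.00064982, -0.000971  , -0.00103029, -0.00093769, -0.00018174,
        0.00067133]), 'joint_torque': array([ 3.70676222e-03, -5.38785088e+01,  3.46437621e+01,  1.83524669e-02,
        1.17796285e-04,  1.00965755e-05]), 'eef_pos': array([ 0.12562888, -0.50942623,  0.3032855 ]), 'orientation': array([ 0.43634448,  0.55706284, -0.43573841,  0.55625222]), 'ft_force': array([ 0.10190721, -0.27562759,  0.25116394]), 'wrist_torque': array([ 0.00232112, -0.04001991, -0.00429708]), 'opening': 0.08551243957492295}
{'fx': 386.56151923753686, 'fy': 386.56151923753686, 'cx': 320.63144753336366, 'cy': 200.9418236925141, 'distortion': array([-0.09488029,  0.        ,  0.        ,  0.        ,  0.        ]), 'xyz': array([0.33586164, 0.12320606, 1.00408336]), 'rotation': array([ 0.70837429, -0.69935503,  0.06316383, -0.07154536])}
{'fx': 416.24347662187614, 'fy': 416.24347662187614, 'cx': 322.48704305799686, 'cy': 201.7307838720878, 'distortion': array([0.01790525, 0.        , 0.        , 0.        , 0.        ]), 'xyz': array([0.45104478, 0.97072771, 0.53340969]), 'rotation': array([-0.03297901,  0.8633564 , -0.50341016,  0.01031111])}
```

View pics/top0.png

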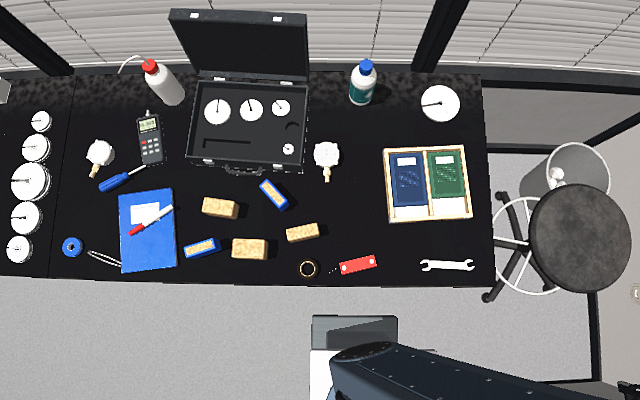

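View pics/side0.png

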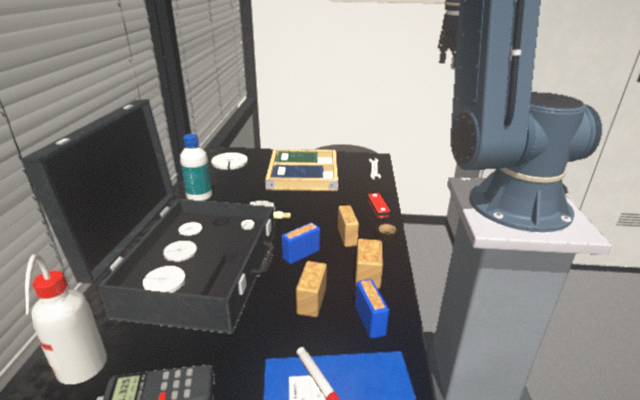

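```bash
cat > h.py <<'E'
from cell import *
import cv2, numpy as np
from scipy.spatial.transform import Rotation as R
def K(c): return np.array([[c['fx'],0,c['cx']],[0,c['fy'],c['cy']],[0,0,1.]])
def proj(c,P):
    Rm=R.from_quat(c['rotation']).as_matrix().T
    P=np.atleast_2d(np.array(P,float))
    p,_=cv2.projectPoints(P,cv2.Rodrigues(Rm)[0],-Rm@c['xyz'],K(c),c['distortion']); return p[:,0]
def unproj(c,uv,z):
    uv=np.atleast_2d(np.array(uv,float))
    n=cv2.undistortPoints(uv[:,None],K(c),c['distortion'])[:,0]
    d=R.from_quat(c['rotation']).apply(np.c_[n,np.ones(len(n))])
    return c['xyz']+d*((z-c['xyz'][2])/d[:,2])[:,None]
def ortho(c,x0,x1,y0,y1,z,s):  # s px per m ; image up=+x, left=+y
    xs=np.arange(x1,x0,-1/s); ys=np.arange(y1,y0,-1/s)
    X,Y=np.meshgrid(xs,ys,indexing='ij')
    p=proj(c,np.c_[X.ravel(),Y.ravel(),np.full(X.size,z)]).astype(np.float32)
    return cv2.remap(c['img'],p[:,0].reshape(X.shape),p[:,1].reshape(X.shape),cv2.INTER_CUBIC)
E
python3 - <<'E'
from h import *
c=camera("top"); print(R.from_quat(c['rotation']).as_matrix().round(2))
for uv,z in [((220,204),.06),((250,243),.06),((303,229),.06),((388,150),.032),((465,145),.032),((472,215),.032),((390,222),.032),((320,400),0)]:
    print(uv,unproj(c,uv,z).round(3))
E
```

```text
[[ 0.01 -0.98  0.19]
 [-1.   -0.01  0.01]
 [-0.01 -0.19 -0.98]]
(220, 204) [[0.507 0.388 0.06 ]]
(250, 243) [[0.411 0.307 0.06 ]]
(303, 229) [[0.447 0.178 0.06 ]]
(388, 150) [[ 0.662 -0.04   0.032]]
(465, 145) [[ 0.68  -0.247  0.032]]
(472, 215) [[ 0.491 -0.254  0.032]]
(390, 222) [[ 0.471 -0.041  0.032]]
(320, 400) [[0.03  0.131 0.   ]]
```

Run:
```python
from h import *
c=camera("top")
im=ortho(c,.34,.60,.10,.50,.06,2000); cv2.imwrite("pics/b1.png",im); print(im.shape)
im=ortho(c,.45,.71,-.28,-.01,.032,2200); cv2.imwrite("pics/t1.png",im);print(im.shape)
```

```text
(520, 800, 3)
(572, 594, 3)
```

View pics/b1.png

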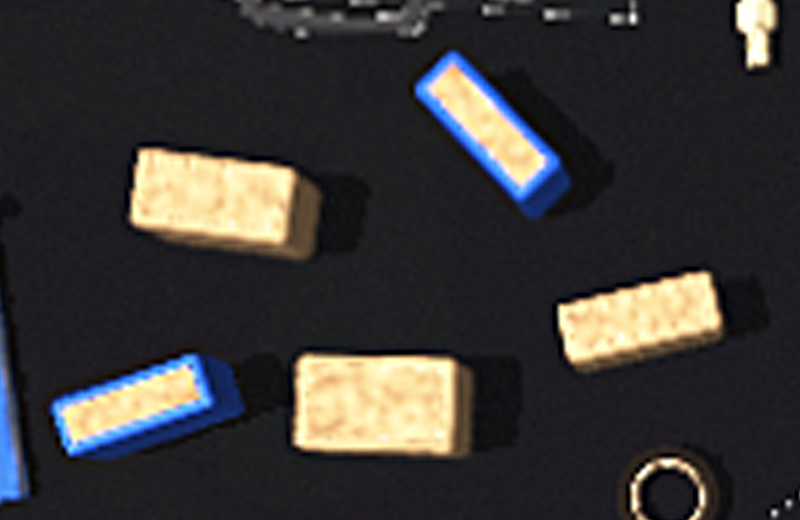

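View pics/t1.png

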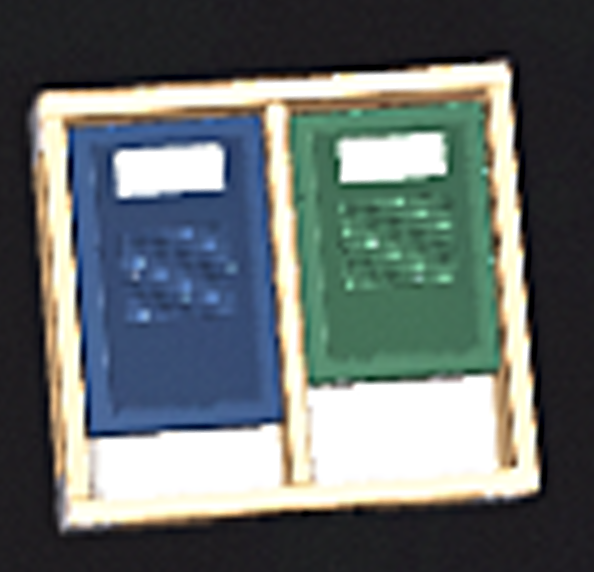

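```bash
cat > fit.py <<'E'
from h import *
from scipy.optimize import minimize
def box(x,y,yaw,sx,sy,h,z0=0):
    P=np.array([[a*sx/2,b*sy/2,z] for a in(-1,1) for b in(-1,1) for z in(z0,z0+h)])
    return R.from_euler('z',yaw).apply(P)+[x,y,0]
def mk(c,P,S=4):
    m=np.zeros((400*S,640*S),np.uint8)
    hull=cv2.convexHull(((proj(c,P)+.5)*S-.5).astype(np.float32))
    cv2.fillConvexPoly(m,np.round(hull*16).astype(np.int32),255,shift=4)
    return cv2.resize(m,(640,400),interpolation=cv2.INTER_AREA)/255.
def fit(obs,p0,model,steps):
    # obs: list (cam, mask, roi)
    def f(p):
        P=model(p); return sum(np.abs(mk(c,P)-m)[r[1]:r[3],r[0]:r[2]].sum() for c,m,r in obs)
    p0=np.array(p0,float); s=np.vstack([p0]+[p0+np.eye(len(p0))[i]*steps[i] for i in range(len(p0))])
    r=minimize(f,p0,method='Nelder-Mead',options=dict(initial_simplex=s,maxiter=300,xatol=1e-5,fatol=.01))
    return r.x,r.fun
E
python3 - <<'E'
from fit import *
t=camera("top"); s=camera("side")
def beech(c):
    h=cv2.cvtColor(c['img'],cv2.COLOR_BGR2HSV); 
    return ((h[...,2]>60)&((h[...,0]<30))&(h[...,1]>40)).astype(float)
def bright(c):
    return (c['img'].max(2)>60).astype(float)
for nm,x,y,yaw,th in [("B",.3985,.312,0,.048),("A",.50,.393,-.13,.039),("C",.442,.18,.217,.030)]:
    for cams in ([t],[s],[t,s]):
        obs=[]
        for c in cams:
            q=proj(c,box(x,y,yaw,th,.08,.06)); a=q.min(0)-10;b=q.max(0)+10
            obs.append((c,beech(c),[int(v) for v in (*a,*b)]))
        p,f=fit(obs,[x,y,yaw,th],lambda p:box(p[0],p[1],p[2],p[3],.08,.06),[.005,.005,.05,.004])
        print(nm,len(cams),p.round(4),round(f,1))
q=proj(t,box(.576,-.146,.1,.195,.214,.032)); a=q.min(0)-10;b=q.max(0)+10
p,f=fit([(t,bright(t),[int(v) for v in (*a,*b)])],[.576,-.146,.07],lambda p:box(p[0],p[1],p[2],.195,.214,.032),[.005,.005,.05]); print("tray",p.round(4),f)
h=cv2.resize(t['img'][130:280,170:490],None,fx=2.4,fy=2.4,interpolation=cv2.INTER_CUBIC)
im=ortho(t,p[0]-.12,p[0]+.12,p[1]-.13,p[1]+.13,.032,2200)
for P in (box(*p,.195,.214,0,.032),box(*p,.175,.194,0,.032)):
    k=P[[0,2,6,4],:2]; uv=np.c_[(p[1]+.13-k[:,1])*2200,(p[0]+.12-k[:,0])*2200]
    cv2.polylines(im,[np.round(uv).astype(int)],True,(0,0,255),1)
cv2.imwrite("pics/t2.png",im)
E
```

```text
B 1 [ 0.3988  0.3136 -0.0352  0.0475] 55.2
B 1 [ 0.3976  0.3153 -0.0079  0.0502] 789.6
B 2 [ 0.3977  0.3142 -0.0106  0.0497] 880.4
A 1 [ 0.5026  0.3945 -0.1391  0.0381] 47.2
A 1 [ 0.5018  0.3981 -0.1376  0.0397] 49.1
A 2 [ 0.502   0.3969 -0.1438  0.0393] 130.4
C 1 [0.4421 0.1805 0.235  0.0296] 47.4
C 1 [0.4405 0.185  0.238  0.0327] 599.6
C 2 [0.4414 0.1811 0.2544 0.031 ] 676.1
tray [ 0.5779 -0.1418  0.069 ] 123.74901960784314
```

View pics/t2.png

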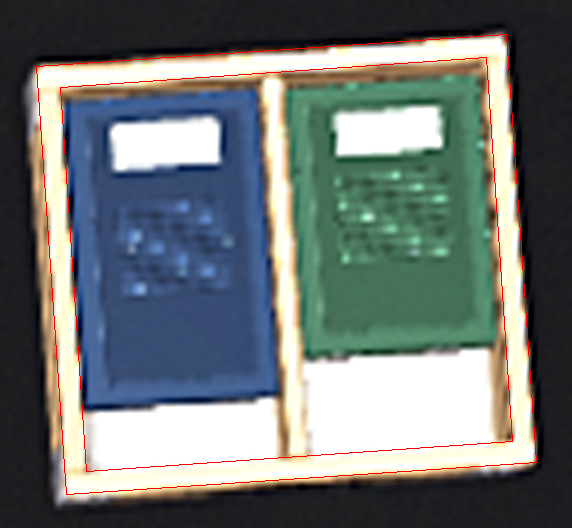

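Candidates: plain wooden blocks at px (220,208) ≈39 mm, (250,249) ≈48 mm and (303,232) ≈30 mm. The blue lookalikes at (273,195) and (202,248) are not meant. The blue (long) case is at (408,178) in the left lane and the green (short) one at (448,173) in the right lane. The close crops b1 and t1 confirm this.

```bash
cat > plan.py <<'E'
from h import *
TR=np.array([.578,-.142]); TY=.069
def tray(x,y):
    return TR+np.array([[np.cos(TY),-np.sin(TY)],[np.sin(TY),np.cos(TY)]])@[x,y]
def plan(pos,yaw,st=None):
    """pos TCP target, tool down, tool z at world yaw (mod pi)"""
    st=st or get_state(); r=R.from_quat(st['orientation'])
    M=r.as_matrix()
    best=None
    for k in(0,np.pi):
        zz=np.array([np.cos(yaw+k),np.sin(yaw+k),0]); xx=np.array([0,0,-1.]); yy=np.cross(zz,xx)
        T=R.from_matrix(np.c_[xx,yy,zz]); rv=(r.inv()*T).as_rotvec()
        if best is None or np.linalg.norm(rv)<np.linalg.norm(best[1]): best=(T,rv)
    T,rv=best
    d=T.inv().apply(np.array(pos)-st['eef_pos'])/.04
    print("turn units",(np.degrees(rv)/6).round(2),"then shift units (tool xyz)",d.round(2),"j6",st['joints'][5].round(2))
    print("force",st['ft_force'].round(1),"open",round(st['opening']*1e3,1),"pos",st['eef_pos'].round(4),"t",round(st['clock'],2))
E
python3 - <<'E'
from plan import *
print(R.from_quat(get_state()['orientation']).as_matrix().round(2))
p=tray(.01,.0505); print(p); plan([*p,.14],TY)
E
```

```text
[[-0.    0.97  0.24]
 [ 0.    0.24 -0.97]
 [-1.   -0.   -0.  ]]
[ 0.58449447 -0.09093071]
turn units [-13.35  -0.    -0.  ] then shift units (tool xyz) [ 4.09  9.65 12.16] j6 1.57
force [ 0.  -0.5 -1.3] open 85.2 pos [ 0.1257 -0.5096  0.3037] t 0.3
```

```bash
python3 -m jog '[[[0.2,0,0,-1,0,0],[0.2,0,0,-1,0,0],[0.2,0,0,-1,0,0],[0.2,0,0,-1,0,0],[0.2,0,0,-1,0,0],[0.2,0,0,-1,0,0],[0.2,0,0,-1,0,0],[0,0,0,-1,0,0],[0,0,0,-1,0,0],[0,0,0,-1,0,0],[0,0,0,-1,0,0],[0,0,0,-1,0,0]]]' 0
python3 -m jog '[[[0,0,0,-1,0,0],[0,0,0,-0.35,0,0],[0.2,0.65,0.8,0,0,0],[0.2,0.65,0.8,0,0,0],[0.2,0.65,0.8,0,0,0],[0.2,0.65,0.8,0,0,0],[0.2,0.65,0.8,0,0,0],[0.2,0.65,0.8,0,0,0],[0.2,0.65,0.8,0,0,0],[0.2,0.65,0.8,0,0,0],[0.2,0.65,0.8,0,0,0],[0.2,0.65,0.8,0,0,0]]]'
python3 - <<'E'
from plan import *
p=tray(.01,.0505); print(p); plan([*p,.14],TY)
E
```

```text
clock: 1.5
eef_pos: [0.1257, -0.5097, 0.2478]
orientation: [0.024, 0.707, -0.024, 0.707]
ft_force: [0.4, 0.4, -0.8]
opening: -0.0002
clock: 2.7
eef_pos: [0.4281, -0.2269, 0.1677]
orientation: [-0.024, 0.707, 0.024, 0.707]
ft_force: [0.1, -0.9, -0.6]
opening: -0.0003
[ 0.58449447 -0.09093071]
turn units [0. 0. 0.] then shift units (tool xyz) [0.69 3.12 4.13] j6 1.01
force [ 0.1 -0.9 -0.6] open -0.3 pos [ 0.4281 -0.2269  0.1677] t 2.7
```

```bash
python3 -m jog '[[[0,0.62,0.83,0,0,0],[0,0.62,0.83,0,0,0],[0,0.62,0.83,0,0,0],[0.2,0.63,0.82,0,0,0],[0.5,0.63,0.82,0,0,0],[0.55,0,0,0,0,0],[0,0,0,0,0,0],[0,0,0,0,0,0]]]' 0
python3 - <<'E'
from plan import *
p=tray(.01,.0505); plan([*p,.103],TY)
for n in("side","top"):
  c=camera(n); q=proj(c,[*p,.03])[0]; print(q); a=c['img'][int(q[1])-70:int(q[1])+70,int(q[0])-100:int(q[0])+100]
  cv2.imwrite(f"pics/{n}1.png",cv2.resize(a,None,fx=4,fy=4,interpolation=cv2.INTER_CUBIC))
E
```

```text
clock: 3.5
eef_pos: [0.5826, -0.0924, 0.1178]
orientation: [-0.024, 0.707, 0.024, 0.706]
ft_force: [-0.0, 0.2, 0.6]
opening: 0.0001
turn units [-0.   -0.02 -0.  ] then shift units (tool xyz) [0.37 0.03 0.05] j6 1.34
force [-0.   0.2  0.6] open 0.1 pos [ 0.5826 -0.0924  0.1178] t 3.5
[297.93955313 170.06215609]
[408.19009791 179.10295488]
```

View pics/side1.png

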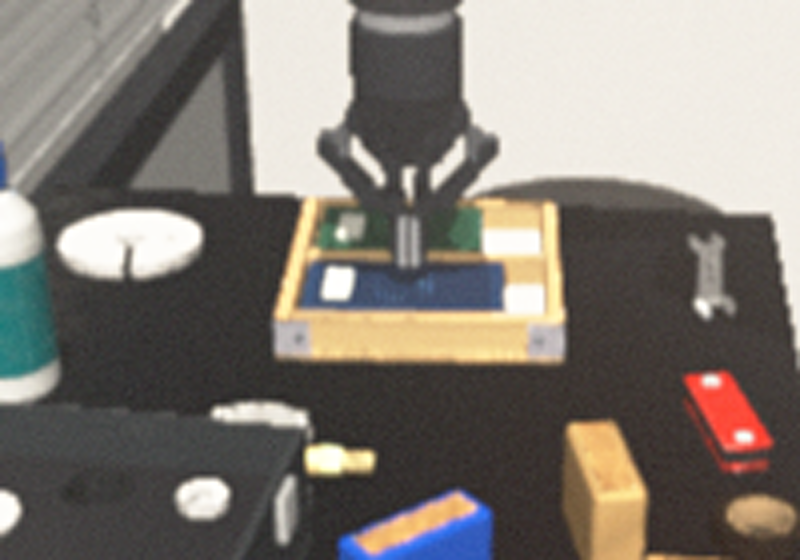

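The shut fingertip, at about (405,262) in the crop, hovers just over the middle of the blue lid. I'll lower it.

```bash
python3 -m jog '[[[0.25,0,0,0,0,0],[0.08,0,0,0,0,0],[0.04,0,0,0,0,0],[0,0,0,0,0,0],[0,0,0,0,0,0]]]'; python3 -m jog '[[[0.03,0,0,0,0,0],[0,0,0,0,0,0],[0,0,0,0,0,0]]]'
```

```text
clock: 4.1
eef_pos: [0.5832, -0.0924, 0.1032]
orientation: [-0.024, 0.707, 0.024, 0.707]
ft_force: [0.5, 0.5, -0.1]
opening: -0.0003
clock: 4.4
eef_pos: [0.5836, -0.0924, 0.1027]
orientation: [-0.024, 0.706, 0.024, 0.707]
ft_force: [-1.4, -0.8, 6.0]
opening: -0.0001
```

```bash
python3 -m jog '[[[0.012,0,0,0,0,0],[0,0,-0.05,0,0,0],[0,0,-0.1,0,0,0],[0,0,-0.1,0,0,0],[0,0,-0.1,0,0,0],[0,0,0,0,0,0]]]'; python3 -m jog '[[[0,0,-0.1,0,0,0],[0,0,-0.1,0,0,0],[0,0,0,0,0,0]]]'
python3 - <<'E'
from plan import *
p=tray(.01-.03,.0505); plan([*p,.103],TY)
c=camera("top"); im=ortho(c,.46,.70,-.28,-.01,.030,2200);cv2.imwrite("pics/t3.png",im)
E
```

```text
clock: 5.0
eef_pos: [0.57, -0.0934, 0.1027]
orientation: [-0.025, 0.706, 0.024, 0.708]
ft_force: [-0.7, -0.2, 8.4]
opening: 0.0001
clock: 5.3
eef_pos: [0.562, -0.094, 0.1027]
orientation: [-0.025, 0.706, 0.024, 0.708]
ft_force: [-0.3, 0.1, 8.0]
opening: 0.0003
turn units [0.   0.03 0.01] then shift units (tool xyz) [-0.01  0.04 -0.18] j6 1.34
force [-0.3  0.1  8. ] open 0.3 pos [ 0.562  -0.094   0.1027] t 5.3
```

View pics/t3.png

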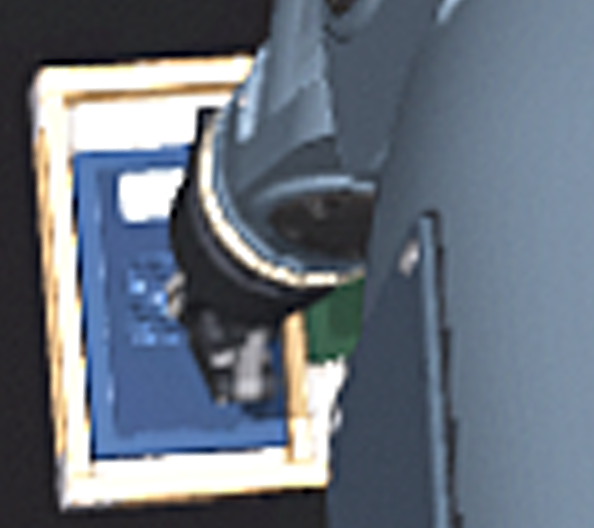

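The case follows; its front is now a few mm from the front wall. I'll continue until the force along x rises.

```bash
python3 -m jog '[[[0,0,-0.08,0,0,0],[0,0,-0.07,0,0,0],[0,0,0,0,0,0]]]'; python3 -m jog '[[[0,0,-0.06,0,0,0],[0,0,0,0,0,0]]]';python3 -m jog '[[[0,0,-0.06,0,0,0],[0,0,0,0,0,0]]]'
```

```text
clock: 5.65
eef_pos: [0.5562, -0.0944, 0.1027]
orientation: [-0.025, 0.706, 0.024, 0.708]
ft_force: [0.8, -0.4, 7.8]
opening: 0.0001
clock: 5.85
eef_pos: [0.5542, -0.0946, 0.1027]
orientation: [-0.025, 0.705, 0.024, 0.708]
ft_force: [0.9, -0.1, 7.7]
opening: -0.0002
clock: 6.05
eef_pos: [0.5521, -0.0947, 0.1027]
orientation: [-0.025, 0.705, 0.024, 0.708]
ft_force: [3.9, 0.0, 6.3]
opening: -0.0001
```

```bash
python3 -m jog '[[[0,0,-0.05,0,0,0],[0,0,0,0,0,0]]]'; python3 -m jog '[[[-0.1,0,0,0,0,0],[-0.6,0,0,0,0,0],[-0.6,0,0,0,0,0]]]'
python3 - <<'E'
from plan import *
p=tray(.015,-.0505); plan([*p,.14],TY)
c=camera("top"); im=ortho(c,.46,.70,-.28,-.01,.030,2200);cv2.imwrite("pics/t4.png",im)
E
```

```text
clock: 6.25
eef_pos: [0.5503, -0.0949, 0.1027]
orientation: [-0.025, 0.705, 0.024, 0.708]
ft_force: [3.9, 0.6, 6.5]
opening: 0.0003
clock: 6.55
eef_pos: [0.5475, -0.0946, 0.1534]
orientation: [-0.024, 0.708, 0.025, 0.706]
ft_force: [0.9, -0.3, -0.3]
opening: 0.0001
turn units [ 0.   -0.03 -0.01] then shift units (tool xyz) [ 0.34 -2.5   1.06] j6 1.33
force [ 0.9 -0.3 -0.3] open 0.1 pos [ 0.5475 -0.0946  0.1534] t 6.55
```

View pics/t4.png

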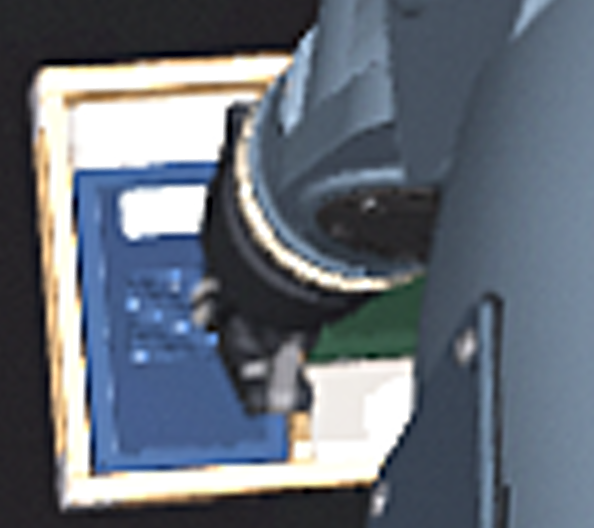

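The blue case's front edge, at row ~468, meets the wall's inner edge. Now the green case.

```bash
python3 -m jog '[[[0,-0.6,0.26,0,0,0],[0,-0.7,0.3,0,0,0],[0,-0.7,0.3,0,0,0],[0.3,-0.5,0.2,0,0,0],[0.6,0,0,0,0,0],[0.25,0,0,0,0,0],[0,0,0,0,0,0],[0,0,0,0,0,0]]]'; python3 -m jog '[[[0.09,0,0,0,0,0],[0.03,0,0,0,0,0],[0,0,0,0,0,0],[0,0,0,0,0,0]]]'
```

```text
clock: 7.4
eef_pos: [0.5975, -0.1911, 0.1078]
orientation: [-0.024, 0.707, 0.025, 0.707]
ft_force: [0.3, 0.5, 0.1]
opening: -0.0001
clock: 7.8
eef_pos: [0.5978, -0.1915, 0.103]
orientation: [-0.024, 0.707, 0.024, 0.707]
ft_force: [-0.6, -0.2, 1.1]
opening: 0.0001
```

```bash
python3 -m jog '[[[0.03,0,0,0,0,0],[0.01,0,0,0,0,0],[0,0,-0.05,0,0,0],[0,0,-0.1,0,0,0],[0,0,-0.12,0,0,0],[0,0,-0.12,0,0,0],[0,0,-0.12,0,0,0],[0,0,-0.12,0,0,0],[0,0,-0.12,0,0,0],[0,0,-0.1,0,0,0],[0,0,-0.1,0,0,0],[0,0,0,0,0,0]]]'; python3 -m jog '[[[0,0,-0.08,0,0,0],[0,0,0,0,0,0]]]'; python3 -m jog '[[[0,0,-0.06,0,0,0],[0,0,0,0,0,0]]]'
```

```text
clock: 9.0
eef_pos: [0.5607, -0.1946, 0.1027]
orientation: [-0.025, 0.706, 0.024, 0.708]
ft_force: [0.2, 0.2, 10.2]
opening: -0.0
clock: 9.2
eef_pos: [0.5578, -0.1949, 0.1027]
orientation: [-0.025, 0.705, 0.024, 0.708]
ft_force: [-0.2, 0.2, 10.4]
opening: 0.0001
clock: 9.4
eef_pos: [0.5555, -0.195, 0.1027]
orientation: [-0.025, 0.705, 0.024, 0.708]
ft_force: [0.8, -0.4, 9.5]
opening: 0.0001
```

Total draw so far is 42 mm; 45–50 mm is expected.

```bash
python3 -m jog '[[[0,0,-0.08,0,0,0],[0,0,0,0,0,0]]]'; python3 -m jog '[[[0,0,-0.06,0,0,0],[0,0,0,0,0,0]]]'; python3 -m jog '[[[0,0,-0.06,0,0,0],[0,0,0,0,0,0]]]'; python3 -m jog '[[[0,0,-0.05,0,0,0],[0,0,0,0,0,0]]]'
```

```text
clock: 9.6
eef_pos: [0.5523, -0.1953, 0.1027]
orientation: [-0.025, 0.705, 0.024, 0.708]
ft_force: [0.0, -0.5, 9.8]
opening: 0.0002
clock: 9.8
eef_pos: [0.5505, -0.1954, 0.1026]
orientation: [-0.025, 0.705, 0.024, 0.708]
ft_force: [3.4, -0.6, 7.9]
opening: -0.0
clock: 10.0
eef_pos: [0.5483, -0.1956, 0.1027]
orientation: [-0.025, 0.705, 0.024, 0.709]
ft_force: [4.9, 0.5, 6.7]
opening: 0.0003
clock: 10.2
eef_pos: [0.5464, -0.1958, 0.1027]
orientation: [-0.025, 0.705, 0.024, 0.709]
ft_force: [4.9, 0.6, 7.4]
opening: -0.0001
```

Green case is against the wall (force saturated at ~47 mm). I'll lift and head to the 30 mm block, looking at the tray from there.

```bash
python3 -m jog '[[[-0.3,0,0,0,0,0],[-1,0,0,0,0,0],[-0.9,0,0,0,0,0]]]' 100
python3 - <<'E'
from plan import *
plan([.442,.1808,.16],.235)
E
```

```text
clock: 10.5
eef_pos: [0.5435, -0.1951, 0.1904]
orientation: [-0.024, 0.707, 0.025, 0.706]
ft_force: [0.4, -0.0, -0.2]
opening: 0.0434
turn units [-1.59 -0.01 -0.01] then shift units (tool xyz) [ 0.76  9.73 -0.28] j6 1.16
force [ 0.4 -0.  -0.2] open 43.4 pos [ 0.5435 -0.1951  0.1904] t 10.5
```

```bash
python3 -m jog '[[[0,0,0,-0.8,0,0],[0,0,0,-0.8,0,0],[0,0.97,-0.03,0,0,0],[0,0.97,-0.03,0,0,0],[0,0.97,-0.03,0,0,0],[0,0.97,-0.03,0,0,0],[0,0.97,-0.03,0,0,0],[0,0.97,-0.03,0,0,0],[0,0.97,-0.03,0,0,0],[0,0.97,-0.03,0,0,0],[0,0.97,-0.03,0,0,0],[0.3,0.97,-0.03,0,0,0]]]'; python3 -m jog '[[[0,0,0,0,0,0],[0,0,0,0,0,0]]]'
python3 - <<'E'
from plan import *
plan([.442,.1808,.10],.235)
c=camera("top"); im=ortho(c,.46,.70,-.28,-.01,.030,2200);cv2.imwrite("pics/t5.png",im)
q=[320,235]; cv2.imwrite("pics/t5b.png",cv2.resize(c['img'][170:300,220:380],None,fx=5,fy=4.5))
c=camera("side"); cv2.imwrite("pics/s5.png",cv2.resize(c['img'][130:330,240:440],None,fx=3,fy=3))
E
```

```text
clock: 11.7
eef_pos: [0.4416, 0.1807, 0.1788]
orientation: [-0.083, 0.701, 0.084, 0.703]
ft_force: [1.0, -0.1, 0.6]
opening: 0.0853
clock: 11.9
eef_pos: [0.4411, 0.1796, 0.1774]
orientation: [-0.084, 0.702, 0.084, 0.702]
ft_force: [0.8, -0.9, -0.3]
opening: 0.0854
turn units [ 0.04 -0.01  0.  ] then shift units (tool xyz) [1.93 0.02 0.03] j6 1.72
force [ 0.8 -0.9 -0.3] open 85.4 pos [0.4411 0.1796 0.1774] t 11.9
```

View pics/t5.png

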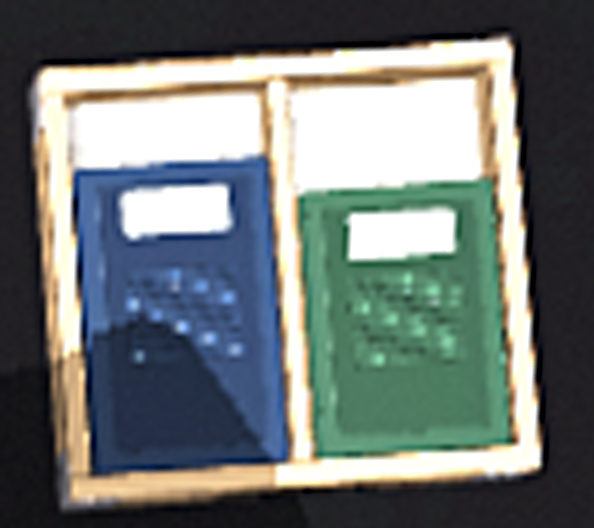

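View pics/s5.png

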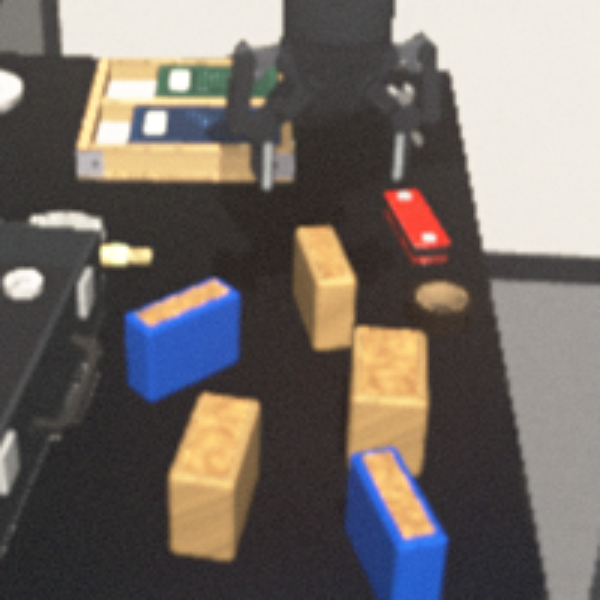

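Both cases lie flush at the front wall (rows ~465 and 450 in the ortho view). The open fingers straddle the 30 mm block, so I'll descend and grip.

```bash
python3 -m jog '[[[0.6,0.02,0.03,0,0,0],[0.6,0,0,0,0,0],[0.5,0,0,0,0,0],[0.23,0,0,0,0,0],[0,0,0,0,0,0]]]';  python3 -m jog '[[[0,0,0,0,0,0],[0,0,0,0,0,0],[0,0,0,0,0,0],[0,0,0,0,0,0],[0,0,0,0,0,0],[0,0,0,0,0,0],[0,0,0,0,0,0],[0,0,0,0,0,0]]]' 0
```

```text
clock: 12.5
eef_pos: [0.4424, 0.1791, 0.0992]
orientation: [-0.083, 0.703, 0.083, 0.702]
ft_force: [0.0, 0.9, 0.4]
opening: 0.0853
clock: 13.3
eef_pos: [0.4429, 0.1803, 0.1006]
orientation: [-0.083, 0.702, 0.084, 0.703]
ft_force: [-1.3, -0.7, 6.9]
opening: 0.029
```

```bash
python3 -m jog '[[[-0.3,0,0,0,0,0],[-0.7,0,0,0,0,0],[-1,0,0,0,0,0],[-0.5,0,0,0,0,0],[0,0,0,0,0,0]]]'
python3 - <<'E'
from plan import *
p=tray(.071,.0505); print(p); plan([*p,.18],TY)
c=camera("side"); cv2.imwrite("pics/s6.png",cv2.resize(c['img'][90:290,240:440],None,fx=3,fy=3))
E
```

```text
clock: 13.8
eef_pos: [0.4439, 0.1808, 0.2027]
orientation: [-0.083, 0.7, 0.084, 0.704]
ft_force: [0.6, -0.4, -1.5]
opening: 0.0291
[ 0.64534932 -0.08672505]
turn units [ 1.6   0.05 -0.01] then shift units (tool xyz) [ 0.57 -7.02  4.56] j6 1.72
force [ 0.6 -0.4 -1.5] open 29.1 pos [0.4439 0.1808 0.2027] t 13.8
```

View pics/s6.png

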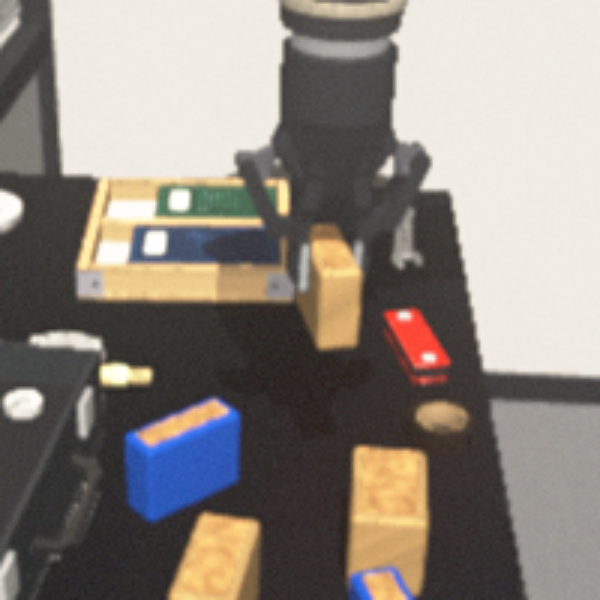

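```bash
python3 -m jog '[[[0,0,0,0.8,0,0],[0,-0.4,0.25,0.8,0,0],[0,-0.7,0.46,0,0,0],[0,-0.7,0.46,0,0,0],[0,-0.7,0.46,0,0,0],[0,-0.7,0.46,0,0,0],[0,-0.7,0.46,0,0,0],[0,-0.7,0.46,0,0,0],[0,-0.7,0.46,0,0,0],[0,-0.7,0.46,0,0,0],[0,-0.7,0.46,0,0,0],[0,-0.3,0.2,0,0,0]]]'; python3 -m jog '[[[0,0,0,0,0,0],[0,0,0,0,0,0],[0,0,0,0,0,0]]]'
python3 - <<'E'
from plan import *
p=tray(.071,.0505); print(p); plan([*p,.15],TY)
E
```

```text
clock: 15.05
eef_pos: [0.6471, -0.0877, 0.1975]
orientation: [-0.024, 0.707, 0.024, 0.706]
ft_force: [-0.1, 0.8, -2.0]
opening: 0.0295
clock: 15.35
eef_pos: [0.6455, -0.0845, 0.1993]
orientation: [-0.024, 0.707, 0.025, 0.706]
ft_force: [0.5, -0.1, -1.6]
opening: 0.0296
[ 0.64534932 -0.08672505]
turn units [ 0.01 -0.01 -0.01] then shift units (tool xyz) [ 1.23 -0.06 -0.01] j6 1.37
force [ 0.5 -0.1 -1.6] open 29.6 pos [ 0.6455 -0.0845  0.1993] t 15.35
```

```bash
python3 -m jog '[[[0.5,-0.06,0,0,0,0],[0.5,0,0,0,0,0],[0.4,0,0,0,0,0],[0,0,0,0,0,0],[0,0,0,0,0,0]]]'
python3 - <<'E'
from plan import *
from fit import box
p=tray(.071,.0505); print(p); plan([*p,.108],TY)
st=get_state(); e=st['eef_pos']
for n in("side","top"):
  c=camera(n); im=c['img'].copy(); q=proj(c,[*p,.06])[0]; x0,y0=int(q[0])-80,int(q[1])-70
  a=cv2.resize(im[y0:y0+140,x0:x0+160],None,fx=5,fy=4,interpolation=cv2.INTER_CUBIC) if 0 else cv2.resize(im[y0:y0+140,x0:x0+160],None,fx=4,fy=4,interpolation=cv2.INTER_CUBIC)
  P=box(e[0],e[1],TY,.03,.08,.06,e[2]-.1); u=((proj(c,P)-[x0,y0])*4).round().astype(int)
  for i in range(8):
    for j in range(i):
      if bin(i^j).count('1')==1: cv2.line(a,tuple(map(int,u[i])),tuple(map(int,u[j])),(0,0,255),1)
  cv2.imwrite(f"pics/{n}7.png",a)
E
```

```text
clock: 15.85
eef_pos: [0.6461, -0.0871, 0.1443]
orientation: [-0.025, 0.707, 0.025, 0.707]
ft_force: [-0.2, -0.3, -1.1]
opening: 0.0293
[ 0.64534932 -0.08672505]
turn units [ 0.01 -0.   -0.  ] then shift units (tool xyz) [ 0.91  0.01 -0.02] j6 1.37
force [-0.2 -0.3 -1.1] open 29.3 pos [ 0.6461 -0.0871  0.1443] t 15.85
```

View pics/side7.png

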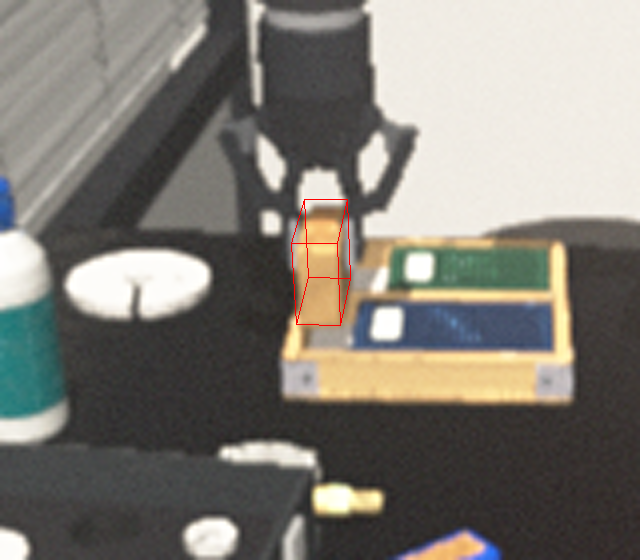

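View pics/top7.png

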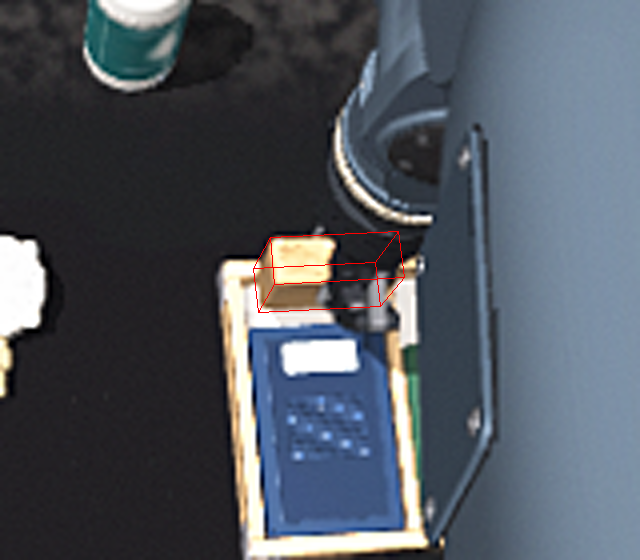

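The overlay of the held block agrees with both pictures to within ~2 px. I'll lower it in steps, watching the force.

```bash
python3 -m jog '[[[0.2,0.01,-0.02,0,0,0],[0.15,0,0,0,0,0],[0.1,0,0,0,0,0],[0,0,0,0,0,0]]]';python3 -m jog '[[[0.1,0,0,0,0,0],[0.1,0,0,0,0,0],[0,0,0,0,0,0]]]'; python3 -m jog '[[[0.08,0,0,0,0,0],[0.06,0,0,0,0,0],[0,0,0,0,0,0]]]'
```

```text
clock: 16.35
eef_pos: [0.6452, -0.0875, 0.1249]
orientation: [-0.024, 0.707, 0.024, 0.706]
ft_force: [-0.1, 0.2, -1.7]
opening: 0.029
clock: 16.65
eef_pos: [0.6454, -0.0876, 0.1171]
orientation: [-0.024, 0.707, 0.024, 0.706]
ft_force: [0.7, -0.5, 0.0]
opening: 0.0296
clock: 16.95
eef_pos: [0.6454, -0.0875, 0.1118]
orientation: [-0.024, 0.707, 0.024, 0.706]
ft_force: [-0.8, -0.4, -0.9]
opening: 0.0294
```

```bash
python3 -m jog '[[[0.05,0,0,0,0,0],[0,0,0,0,0,0]]]';python3 -m jog '[[[0.04,0,0,0,0,0],[0,0,0,0,0,0]]]'; python3 -m jog '[[[0.03,0,0,0,0,0],[0,0,0,0,0,0]]]'
```

```text
clock: 17.15
eef_pos: [0.6456, -0.0876, 0.11]
orientation: [-0.024, 0.707, 0.024, 0.707]
ft_force: [-0.2, 1.1, -0.9]
opening: 0.0292
clock: 17.35
eef_pos: [0.6457, -0.0876, 0.1087]
orientation: [-0.024, 0.707, 0.024, 0.707]
ft_force: [-0.0, -0.5, -0.7]
opening: 0.0291
clock: 17.55
eef_pos: [0.6457, -0.0876, 0.1086]
orientation: [-0.024, 0.706, 0.024, 0.707]
ft_force: [-3.0, 0.6, 9.7]
opening: 0.0294
```

Floor reached at TCP z 0.1086, exactly 8 mm over the grasp height. Release.

```bash
python3 -m jog '[[[0,0,0,0,0,0],[0,0,0,0,0,0],[0,0,0,0,0,0],[0,0,0,0,0,0]]]' 75; python3 -m jog '[[[-0.2,0,0,0,0,0],[-0.6,0,0,0,0,0],[-1,0,0,0,0,0],[-0.5,0,0,0,0,0]]]' 100
python3 - <<'E'
from plan import *
plan([.3985,.3136,.18],-.02)
E
```

```text
clock: 17.95
eef_pos: [0.6456, -0.0876, 0.1073]
orientation: [-0.024, 0.707, 0.024, 0.707]
ft_force: [0.8, -0.2, -0.6]
opening: 0.0638
clock: 18.35
eef_pos: [0.6465, -0.0877, 0.203]
orientation: [-0.025, 0.705, 0.024, 0.708]
ft_force: [0.7, -0.1, 0.7]
opening: 0.0854
turn units [0.85 0.03 0.  ] then shift units (tool xyz) [ 0.58  9.91 -6.4 ] j6 1.37
force [ 0.7 -0.1  0.7] open 85.4 pos [ 0.6465 -0.0877  0.203 ] t 18.35
```

```bash
python3 -m jog '[[[0,0.4,-0.6,0.85,0,0],[0,0.8,-0.8,0,0,0],[0,0.9,-0.7,0,0,0],[0,0.9,-0.6,0,0,0],[0,0.9,-0.6,0,0,0],[0,0.9,-0.6,0,0,0],[0,0.9,-0.5,0,0,0],[0,0.9,-0.5,0,0,0],[0,0.9,-0.5,0,0,0],[0,0.9,-0.4,0,0,0],[0,0.9,-0.4,0,0,0],[0,0.5,-0.2,0,0,0]]]' 100;  python3 -m jog '[[[0,0,0,0,0,0],[0,0,0,0,0,0],[0,0,0,0,0,0]]]'
python3 - <<'E'
from plan import *
plan([.3985,.3136,.10],-.02)
c=camera("top"); im=ortho(c,.46,.70,-.28,-.01,.030,2200);cv2.imwrite("pics/t8.png",im)
c=camera("side"); cv2.imwrite("pics/s8.png",cv2.resize(c['img'][90:350,230:490],None,fx=2.3,fy=2.3))
E
```

```text
clock: 19.55
eef_pos: [0.395, 0.3096, 0.2002]
orientation: [0.007, 0.707, -0.006, 0.707]
ft_force: [-0.2, 0.1, -0.6]
opening: 0.0854
clock: 19.85
eef_pos: [0.3964, 0.3066, 0.1997]
orientation: [0.007, 0.707, -0.007, 0.707]
ft_force: [0.1, 0.1, -0.1]
opening: 0.0852
turn units [-0.01  0.    0.  ] then shift units (tool xyz) [2.49 0.18 0.05] j6 2.25
force [ 0.1  0.1 -0.1] open 85.2 pos [0.3964 0.3066 0.1997] t 19.85
```

View pics/t8.png

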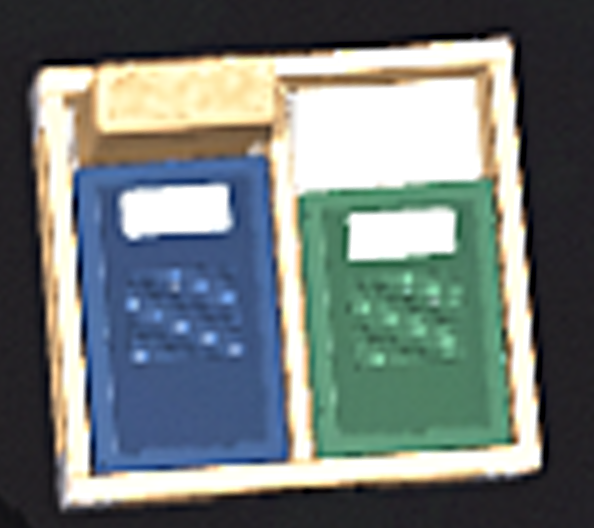

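View pics/s8.png

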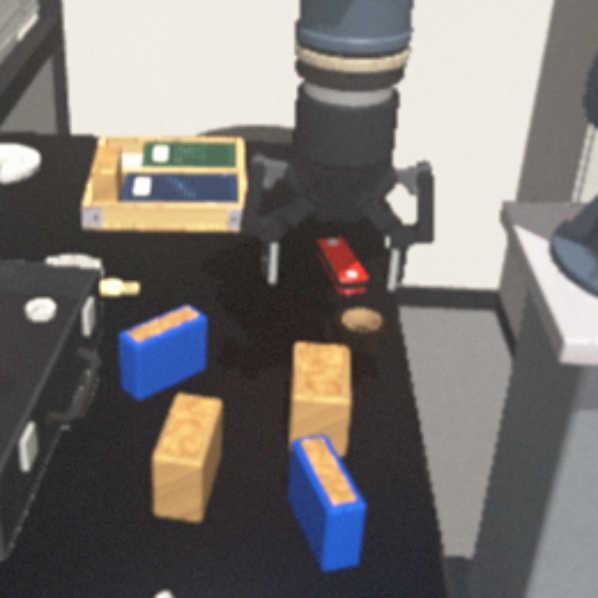

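The 30 mm block stands in the left lane behind the blue case. The fingers are lined up with the 48 mm block, so I'll descend and grip.

```bash
python3 -m jog '[[[0.5,0.18,0.05,0,0,0],[0.7,0,0,0,0,0],[0.6,0,0,0,0,0],[0.45,0,0,0,0,0],[0.22,0,0,0,0,0],[0,0,0,0,0,0]]]';  python3 -m jog '[[[0,0,0,0,0,0],[0,0,0,0,0,0],[0,0,0,0,0,0],[0,0,0,0,0,0],[0,0,0,0,0,0],[0,0,0,0,0,0],[0,0,0,0,0,0],[0,0,0,0,0,0]]]' 0; python3 -m jog '[[[-0.3,0,0,0,0,0],[-0.7,0,0,0,0,0],[-1,0,0,0,0,0],[-0.5,0,0,0,0,0],[0,0,0,0,0,0],[0,0,0,0,0,0]]]'
python3 - <<'E'
from plan import *
p=tray(.062,-.0505); print(p); plan([*p,.20],TY)
c=camera("side"); cv2.imwrite("pics/s9.png",cv2.resize(c['img'][90:350,230:490],None,fx=2.3,fy=2.3))
E
```

```text
clock: 20.55
eef_pos: [0.3982, 0.3136, 0.0999]
orientation: [0.007, 0.708, -0.008, 0.707]
ft_force: [-0.1, 0.3, 1.0]
opening: 0.0849
clock: 21.35
eef_pos: [0.3989, 0.3148, 0.1018]
orientation: [0.008, 0.706, -0.007, 0.708]
ft_force: [0.5, -1.0, 6.7]
opening: 0.0472
clock: 21.95
eef_pos: [0.3983, 0.3145, 0.2012]
orientation: [0.007, 0.707, -0.007, 0.707]
ft_force: [-0.6, 0.1, -1.6]
opening: 0.0473
[ 0.6433342  -0.18810523]
turn units [-0.85  0.01 -0.01] then shift units (tool xyz) [  0.03 -12.96   5.25] j6 2.26
force [-0.6  0.1 -1.6] open 47.3 pos [0.3983 0.3145 0.2012] t 21.95
```

View pics/s9.png

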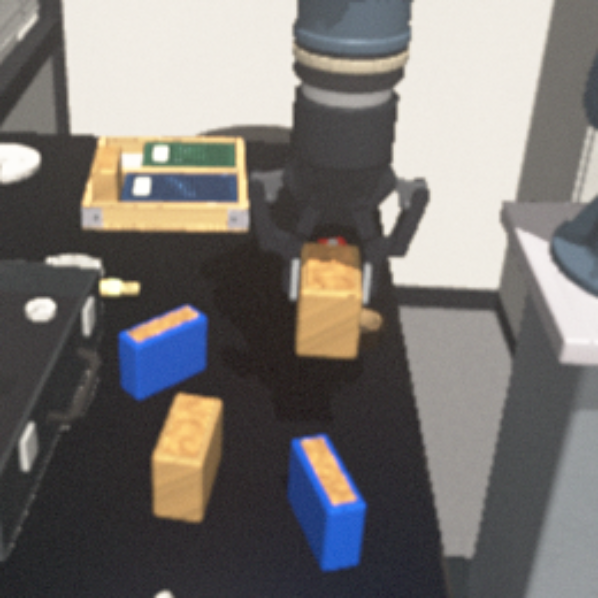

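```bash
python3 -m jog '[[[0,-0.4,0.1,-0.85,0,0],[0,-0.9,0.2,0,0,0],[0,-0.9,0.2,0,0,0],[0,-0.9,0.3,0,0,0],[0,-0.9,0.4,0,0,0],[0,-0.9,0.4,0,0,0],[0,-0.9,0.4,0,0,0],[0,-0.9,0.4,0,0,0],[0,-0.9,0.4,0,0,0],[0,-0.9,0.4,0,0,0],[0,-0.9,0.4,0,0,0],[0,-0.9,0.4,0,0,0]]]'; python3 -m jog '[[[0,-0.9,0.4,0,0,0],[0,-0.9,0.4,0,0,0],[0,-0.8,0.4,0,0,0],[0,0,0,0,0,0],[0,0,0,0,0,0],[0,0,0,0,0,0]]]'
python3 - <<'E'
from plan import *
p=tray(.062,-.0505); print(p); plan([*p,.146],TY)
E
```

```text
clock: 23.2
eef_pos: [0.5847, -0.0874, 0.199]
orientation: [-0.024, 0.708, 0.025, 0.706]
ft_force: [1.2, -0.1, -1.3]
opening: 0.0474
clock: 23.8
eef_pos: [0.6391, -0.1855, 0.1995]
orientation: [-0.024, 0.708, 0.025, 0.706]
ft_force: [0.1, 0.3, -1.1]
opening: 0.0476
[ 0.6433342  -0.18810523]
turn units [ 0.   -0.02 -0.01] then shift units (tool xyz) [ 1.34 -0.07  0.1 ] j6 1.22
force [ 0.1  0.3 -1.1] open 47.6 pos [ 0.6391 -0.1855  0.1995] t 23.8
```

```bash
python3 -m jog '[[[0.5,-0.07,0.1,0,0,0],[0.5,0,0,0,0,0],[0.3,0,0,0,0,0],[0,0,0,0,0,0],[0,0,0,0,0,0],[0,0,0,0,0,0]]]'
python3 - <<'E'
from plan import *
from fit import box
p=tray(.062,-.0505); print(p); plan([*p,.11],TY)
st=get_state(); e=st['eef_pos']
for n in("side","top"):
  c=camera(n); im=c['img'].copy(); q=proj(c,[*p,.06])[0]; x0,y0=int(q[0])-80,int(q[1])-70
  a=cv2.resize(im[y0:y0+140,x0:x0+160],None,fx=4,fy=4,interpolation=cv2.INTER_CUBIC)
  P=box(e[0],e[1],TY,.048,.08,.06,e[2]-.1018); u=((proj(c,P)-[x0,y0])*4).round().astype(int)
  for i in range(8):
    for j in range(i):
      if bin(i^j).count('1')==1: cv2.line(a,tuple(map(int,u[i])),tuple(map(int,u[j])),(0,0,255),1)
  cv2.imwrite(f"pics/{n}10.png",a)
E
```

```text
clock: 24.4
eef_pos: [0.6446, -0.1887, 0.1498]
orientation: [-0.025, 0.706, 0.024, 0.707]
ft_force: [-0.4, -0.6, -1.2]
opening: 0.0471
[ 0.6433342  -0.18810523]
turn units [0.   0.01 0.  ] then shift units (tool xyz) [ 1.    0.02 -0.03] j6 1.22
force [-0.4 -0.6 -1.2] open 47.1 pos [ 0.6446 -0.1887  0.1498] t 24.4
```

View pics/side10.png

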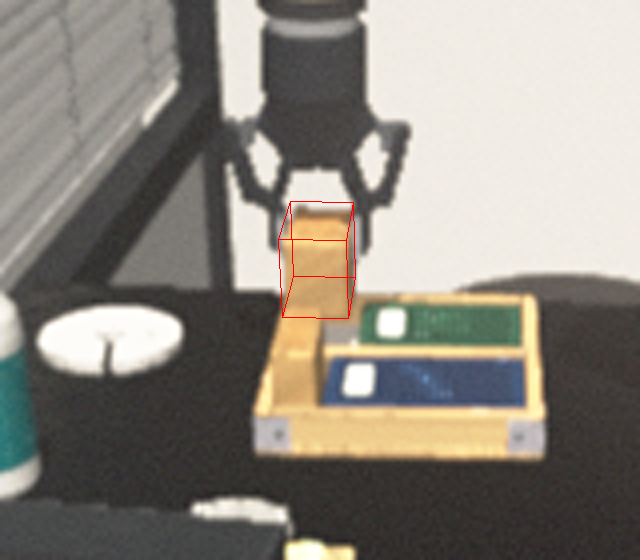

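View pics/top10.png

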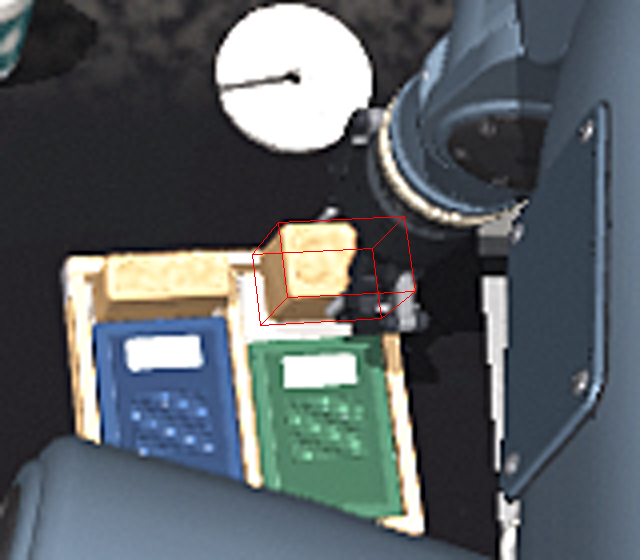

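The held block sits ~4 mm further towards -y than the overlay (its left edge is at 262, the overlay's at 252 in the 4x crop). I'll shift 4 mm to +y and lower in steps.

```bash
python3 -m jog '[[[0.2,0.1,-0.03,0,0,0],[0.15,0,0,0,0,0],[0.1,0,0,0,0,0],[0,0,0,0,0,0]]]';python3 -m jog '[[[0.1,0,0,0,0,0],[0.1,0,0,0,0,0],[0,0,0,0,0,0]]]'; python3 -m jog '[[[0.1,0,0,0,0,0],[0.1,0,0,0,0,0],[0,0,0,0,0,0]]]'
```

```text
clock: 24.9
eef_pos: [0.6422, -0.1848, 0.1295]
orientation: [-0.024, 0.707, 0.025, 0.706]
ft_force: [0.0, 0.5, -1.5]
opening: 0.0473
clock: 25.2
eef_pos: [0.6424, -0.1849, 0.1219]
orientation: [-0.024, 0.707, 0.025, 0.706]
ft_force: [0.1, -0.3, -1.3]
opening: 0.0471
clock: 25.5
eef_pos: [0.6424, -0.1849, 0.1139]
orientation: [-0.024, 0.707, 0.025, 0.706]
ft_force: [-0.6, 0.1, -2.0]
opening: 0.0471
```

```bash
python3 -m jog '[[[0.05,0,0,0,0,0],[0,0,0,0,0,0]]]';python3 -m jog '[[[0.04,0,0,0,0,0],[0,0,0,0,0,0]]]'; python3 -m jog '[[[0.03,0,0,0,0,0],[0,0,0,0,0,0]]]'
```

```text
clock: 25.7
eef_pos: [0.6426, -0.185, 0.1124]
orientation: [-0.024, 0.707, 0.024, 0.707]
ft_force: [0.9, 0.9, -1.4]
opening: 0.0474
clock: 25.9
eef_pos: [0.6426, -0.185, 0.1109]
orientation: [-0.024, 0.707, 0.024, 0.707]
ft_force: [-1.0, 0.8, -1.9]
opening: 0.0473
clock: 26.1
eef_pos: [0.6428, -0.185, 0.1099]
orientation: [-0.024, 0.707, 0.024, 0.707]
ft_force: [0.3, 0.0, -0.0]
opening: 0.0472
```

```bash
python3 -m jog '[[[0.02,0,0,0,0,0],[0,0,0,0,0,0]]]'; python3 -m jog '[[[0,0,0,0,0,0],[0,0,0,0,0,0],[0,0,0,0,0,0],[0,0,0,0,0,0]]]' 90; python3 -m jog '[[[-0.2,0,0,0,0,0],[-0.6,0,0,0,0,0],[-1,0,0,0,0,0],[-0.6,0,0,0,0,0],[0,1,-0.5,0,0,0],[0,1,-0.5,0,0,0],[0,1,-0.5,0,0,0],[0,1,-0.5,0,0,0],[0,1,-0.5,0,0,0],[0,1,-0.5,0,0,0],[0,1,-0.5,0,0,0],[0,1,-0.5,0,0,0]]]'; python3 -m jog '[[[0,0,0,0,0,0],[0,0,0,0,0,0],[0,0,0,0,0,0]]]'
python3 - <<'E'
from fit import *
from plan import tray,TY
print(get_state()['ft_force'])
c=camera("top"); s=camera("side")
im=ortho(c,.46,.70,-.28,-.01,.030,2200);cv2.imwrite("pics/t11.png",im)
for c,n in((c,"top"),(s,"side")):
  q=proj(c,[*tray(0,0),.03])[0]; x0,y0=int(q[0])-75,int(q[1])-65
  a=cv2.resize(c['img'][y0:y0+130,x0:x0+150],None,fx=4,fy=4,interpolation=cv2.INTER_CUBIC)
  for P in (box(*tray(.071,.0505),TY,.03,.08,.06,.008),box(*tray(.062,-.0505),TY,.048,.08,.06,.008)):
   u=((proj(c,P)-[x0,y0])*4+1.5).round().astype(int)
   for i in range(8):
    for j in range(i):
      if bin(i^j).count('1')==1: cv2.line(a,tuple(map(int,u[i])),tuple(map(int,u[j])),(0,0,255),1)
  cv2.imwrite(f"pics/{n}11.png",a)
cv2.imwrite("pics/full11.png",camera("top")["img"])
E
```

```text
clock: 26.3
eef_pos: [0.6428, -0.185, 0.1099]
orientation: [-0.024, 0.706, 0.024, 0.707]
ft_force: [-1.9, 0.8, 6.7]
opening: 0.0469
clock: 26.7
eef_pos: [0.6427, -0.185, 0.1089]
orientation: [-0.024, 0.707, 0.024, 0.707]
ft_force: [0.7, -0.4, -0.1]
opening: 0.0772
clock: 27.9
eef_pos: [0.46, 0.1245, 0.2058]
orientation: [-0.024, 0.706, 0.024, 0.707]
ft_force: [0.7, -0.1, -0.2]
opening: 0.0766
clock: 28.2
eef_pos: [0.4616, 0.1229, 0.2055]
orientation: [-0.024, 0.706, 0.024, 0.707]
ft_force: [-0.4, -0.1, -0.6]
opening: 0.0769
[-0.38421727 -0.13090844 -0.6423791 ]
```

View pics/top11.png

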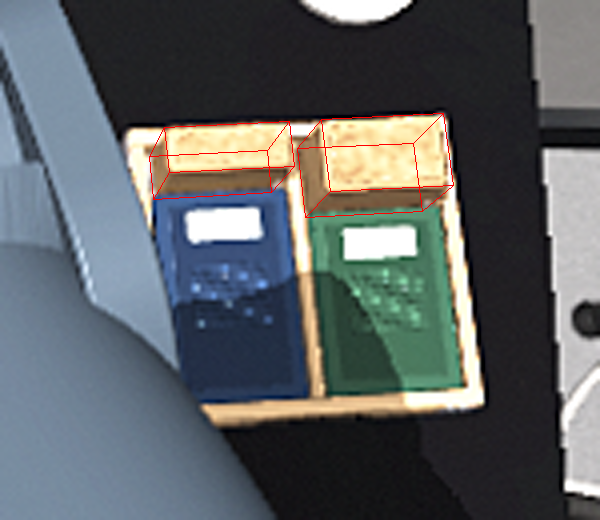

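View pics/side11.png

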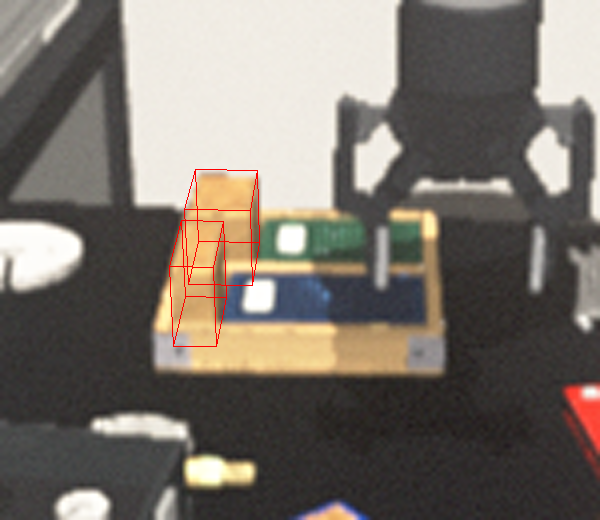

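View pics/t11.png

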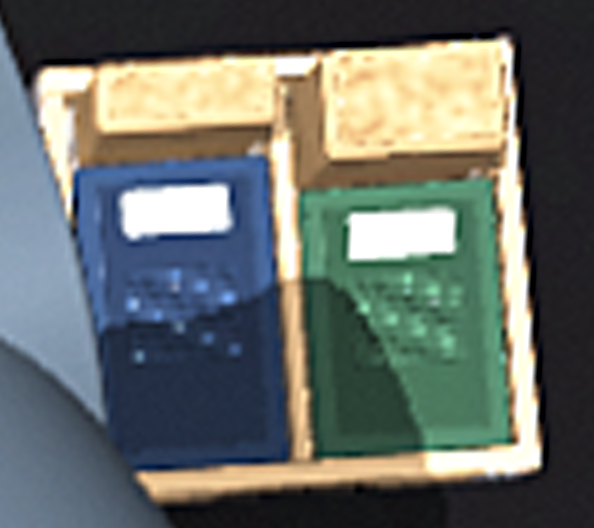

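View pics/full11.png

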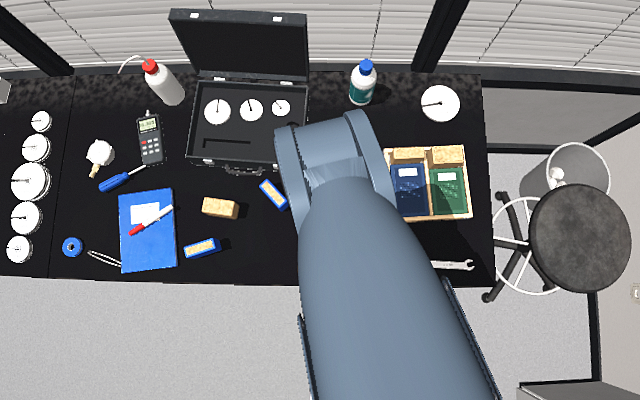

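Both blocks match their expected outlines in both views, both cases are at the front wall, and no bystander has been moved. Handing in.

```bash
python3 -c "
from cell import *
print(hand_in())"
```

```text
the job is handed in; nothing more can be done
None
```

The tray is packed and the job is handed in, at about 28 s on the clock; `hand_in()` reports no verdict, so I can't confirm the result.

**Cases:** I drew the blue long case (left lane) about 31 mm and the green short case (right lane) about 47 mm. In each the pull force then levelled off at 4–5 N, as it does once the case is against the front wall. The top view shows both flush.

**Blocks:** The block behind the long case gauged 29 mm in the fingers, so it is the 30 mm one. The block behind the short case gauged 47 mm, so it is the 48 mm one. Both slid down without catching, met the tray floor 8 mm above bench level as they should, and stood upright in both pictures after release.

**What disagreed:** The 48 mm block hung about 4 mm off-centre in the gripper. I corrected for this before lowering it, and at the end it sat in its lane to within a few mm of the overlay.

**Not fully checked:** The arm hid the tape roll and the dial gauge in the last top view, and the gripper never went near either of them. The spanner and hex key set looked untouched. The wrist force stayed under about 12 N in every reading, and the 39 mm block was left where it stood.

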